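# Select the slow feed on the panel-scanner gearbox

### The arm

A 6-joint arm with a two-finger parallel gripper is mounted at the origin on the work surface. World frame = base frame: x ahead of the robot, y to its left, z up, the work surface at z = 0. Lengths are in m, angles in rad, forces in N, time in s.
With the tool pointing down it reaches from about 0.35 to 0.8 m from the base axis. Payload 7.3 kg.
Tool frame: the origin (TCP) lies between the finger pads; the fingertips stand 25 mm ahead of it and the grasp point (between the pads) lies 6 mm ahead of it (r.tip_extent is the distance from the TCP to the fingertips, in m); z points along the fingers, y is the line along which they close (so a half turn about z gives the same grasp; the last joint's range is limited). The gripper opens to 85 mm and grips with 20 to 120 N. Pads are 22 mm wide; open, the fingers measure 114 mm over their backs; the gripper's body (76 mm by 85 mm) begins 54 mm behind the grasp point. The pads swing forward as they close: fully open they stand 13 mm farther back than shut.
Start: joints at [1.012, 0.342, 1.524, -0, 1.275, -0.146], TCP at [0.211, 0.481, 0.256] pointing down, gripper open.
Joint ranges: [-2.53, 2.53], [-0.77, 2.02], [0.04, 2.7], [-1, 4.14], [0.28, 2.66], [-3.11, 3.11]. Speed limits (rad/s): [2.57, 2.57, 3.14, 3.14, 3.14, 3.14].

### API

Orientations are given as a unit quaternion [x, y, z, w].
In Python, from workcell import r, command_gripper, optics gives the robot as it stands. The module is installed in compiled form; this text tells all that it offers. Calls block until the motion is done:
- r.reach(position, orientation): joint-space move of the TCP to a pose.
- r.move_straight(position, orientation=None, speed=0.15, max_force=None): straight line of the TCP; orientation=None keeps the orientation; speed is the mean speed in m/s. With max_force (N) it stops when the force on the tool has changed by that much, and returns True; else False.
- r.movej(angles): joint-space move.
- command_gripper(opening, force=None): finger opening in m; force is the grip in N (None keeps the last); returns when the fingers have stopped.
- r.hold(seconds).
- r.solve_ik(position, orientation): joint angles nearest the present ones, or None.
- r.read_state(): the state.
- optics.get_image(name): name is "side" or "top"; returns (picture, depth): 420x560x3 uint8, red, green, blue; 420x560 float32, m along the optical axis (not along the pixel's ray), 0 where there is no reading.
- optics.camera_model(name): a dict with "K" (3x3 intrinsics, pixels), "R" (3x3) and "t" (3): a world point X has camera coordinates R X + t. Camera axes: x right, y down, z forward; pixel columns grow to the right and rows downward; lengths in m; the calibration is good to about 2 mm. A picture is of the moment at which its call begins. camera_model takes no time and is no camera call.
A pose or a line that the arm cannot do raises r.PlanningError and nothing moves.
- r.finish_job(): hands the job in; it is judged then, once.
The state is a dict: "time_s": time; "joint_positions": joint angles; "dq": joint speeds; "tau": joint torques, N m; "eef_pos": TCP position; "eef_rot": TCP orientation; "contact_force": force on the tool from outside, world axes, zero at the start; "torque": the same for the moment, N m; "grip_width": finger opening in m; "grip_force": force on a finger pad.
Only numpy, scipy, OpenCV 4.12 (cv2) and the standard library are available. Lean on these libraries where they do the work, as an engineer would, in place of code of your own. Each camera call takes 0.05 s, during which the arm holds its last target. There are 200 camera calls.

### The job

Push the red-knobbed lever of the grey gearbox through its gate into the slot marked with the green dot, fully home, without putting it into any other coloured slot on the way. Only push it, gently, with the fingertips or the outside of the fingers: do not grip it. Leave everything else on the bench where it is, and finish clear of everything.

Things in the scene. Friction and masses are not known exactly. Their poses are not given: they have to be found in the camera images.
- gearbox: Grey cast gearbox fixed to the bench, 160 (x) x 170 (y) x 116 mm high; blue motor 117 mm long, up to 110 mm high, on its +x side, steel shaft stub on its -y side. Origin: centre of its underside on the bench, z up, x and y along the gate's channels. The gate in its top is a double H: a cross channel along y at x = 0 and three channels along x at y = -30, 0, +30 mm, so six slots.
- gate (a point): Centre of the gate, on the plate's upper face, 116 mm above the bench (plate 8 mm thick). Channels 18 mm wide; the tongues between them have round noses (radius 6 mm) starting at |x| = 9 mm. The stem's centre stops at |x| = 30 mm in a slot, and at |y| = 33 mm at the ends of the cross channel. The four corner slots have coloured dots; the middle channel's two are unmarked.
- knob (a point): Centre of the lever's red knob, an upright barrel 36 mm in diameter, 40 mm high, on a 12 mm round steel stem; 190 mm above the bench when upright. The lever pivots both ways about a point on the gearbox's z axis 7 mm above the bench, 183 mm from the knob's centre: from neutral to a slot's end the knob moves about 52 mm, and as far to an outer channel.
- stem (a point): Point on the lever's stem axis 105 mm from its pivot, level with the gate plate when upright: shows where the stem is in the gate.
- select (a joint): Lever angle (rad) along the cross channel: 0 upright (middle channel), positive leans to the gearbox's +y; about +-0.29 in the middle of an outer channel, +-0.32 against its outer wall. Stays where it is left: friction only (about 1.5 N at the knob moves it), no spring or detent.
- shift (a joint): Lever angle (rad) along the slots: 0 neutral (in the cross channel), positive leans to the gearbox's +x; about +-0.29 fully home in a slot. Same friction. The lever starts in the middle channel (select 0), anywhere from one slot's end through neutral to the other's.
- dot_green: Green disc, 24 mm in diameter, 1.6 mm thick, on the gate plate beyond the end of the slot it marks: the wanted slot. Its centre lies at gearbox x = +-50, y = +-30 mm, 20 mm beyond the stem's centre when that slot is fully home. Which corner slot has which colour changes. Origin: centre of the disc's underside.
- dot_yellow: Yellow disc, same size, marks another corner slot in the same way (a slot to keep out of).
- dot_blue: Blue disc, same size, marks another corner slot in the same way (a slot to keep out of).
- dot_white: White disc, same size, marks another corner slot in the same way (a slot to keep out of).
- wrench: Steel wrench, 150 mm long, lying in front of the gearbox. Loose bystander, not to be moved.
- solvent: Amber bottle, 56 mm in diameter, 115 mm high, far left. Loose bystander, not to be moved.
- bowl: White bowl, 100 mm in diameter, 45 mm high, left. Loose bystander, not to be moved.
- screwdriver: Screwdriver, 180 mm long, lying near left. Loose bystander, not to be moved.
- tape: Roll of tape, 90 mm in diameter, 25 mm high, right. Loose bystander, not to be moved.
- jar: Glass jar, 70 mm in diameter, 80 mm high, far right. Loose bystander, not to be moved.
- brush: Brush, 190 mm long, lying near right. Loose bystander, not to be moved.

How it is judged:
At the end, for the whole second after the job is handed in: The lever rests fully home in the slot of the green dot: the stem point is within 26.5 mm, seen from above, of the centre of the green dot (20 mm when against the slot's end, so at most about 6 mm short), and the lever is at rest (horizontal distance between stem and dot_green below 0.0265 m and velocity of joint select between -0.05 and 0.05 rad/s and velocity of joint shift between -0.05 and 0.05 rad/s); the robot touches nothing.
It fails at once if the lever was put into another coloured slot (more than two thirds of its depth: stem point within 30 mm of another dot) (horizontal distance between stem and dot_yellow below 0.03 m or horizontal distance between stem and dot_blue below 0.03 m or horizontal distance between stem and dot_white below 0.03 m).
It fails at once if the lever was gripped or pushed roughly: more than 35 N between fingers and lever (contact force between shift and the fingers above 35 N).
It fails at once if a bystander was moved by more than 20 mm or lifted (distance of any of wrench, solvent, bowl, screwdriver, tape, jar, brush from where it was at the start of the episode above 0.02 m).
It also fails if it takes over 58 s, if anything falls off the work surface, if the arm or the gripper's body presses on something with over 40 N, if the wrist force passes 120 N, or if a joint passes its speed limit or range.

## Working session

There is one attempt and no reset: what is moved stays moved. The work goes in short steps, each a Python script; the robot and the scene stay as the last script left them, time stands still between calls to the robot, and variables do not carry over. Pictures are saved under pics/ and viewed, at most 10 in all, crops included, and the job is handed in when it is done.

```bash
mkdir -p pics; python3 - <<'E'
from workcell import r,optics
import cv2,numpy as np
for n in("side","top"):
    p,d=optics.get_image(n);cv2.imwrite(f"pics/{n}0.png",p[:,:,::-1]);np.savez(f"{n}0.npz",p=p,d=d)
    c=optics.camera_model(n);print(n,c["K"].round(1).tolist(),c["R"].round(3).tolist(),c["t"].round(3), (-c["R"].T@c["t"]).round(3))
s=r.read_state();print(s["time_s"],s["eef_rot"],r.tip_extent,s["grip_width"])
E
```

```text
side [[518.9, 0.0, 284.6], [0.0, 518.9, 209.6], [0.0, 0.0, 1.0]] [[0.766, -0.643, 0.025], [-0.309, -0.402, -0.862], [0.564, 0.652, -0.506]] [-0.394  0.255  1.291] [-0.348 -0.993  0.884]
top [[406.7, 0.0, 280.1], [0.0, 406.7, 206.4], [0.0, 0.0, 1.0]] [[-0.072, -0.997, -0.002], [-0.976, 0.071, -0.205], [0.204, -0.013, -0.979]] [0.03  0.51  1.157] [0.263 0.009 1.237]
0.1 [ 2.04964280e-01  9.78769213e-01 -6.44606364e-04 -2.38241363e-04] 0.025 0.08544335026168949
```

View pics/top0.png

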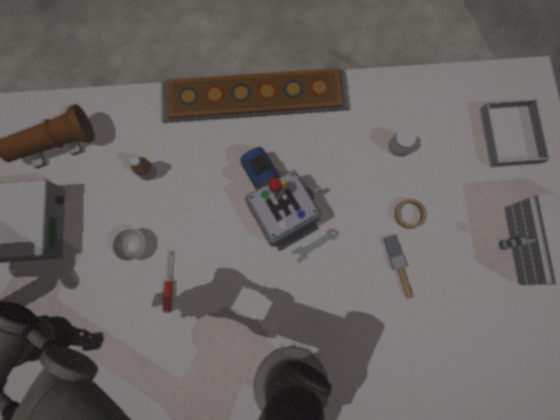

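View pics/side0.png

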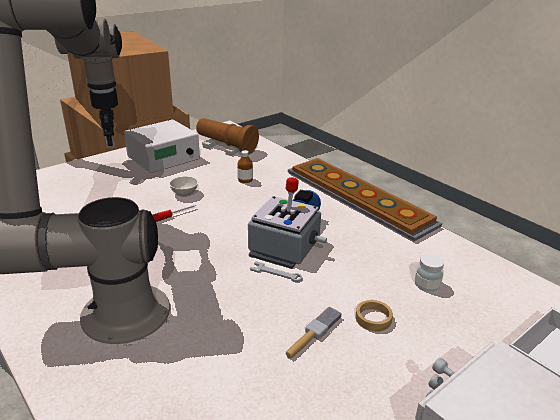

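The top view shows the gearbox at about (283,208), motor (its +x) towards the upper left, knob at (275,185), green dot at (265,194), yellow at (284,185) and blue at (300,214). Next I measure these.

```bash
cat > h.py <<'E'
import cv2,numpy as np
from workcell import r,optics
R={"red":[(0,140,70),(6,255,255)],"green":[(45,90,40),(80,255,255)],"yellow":[(20,110,80),(34,255,255)],"blue":[(100,120,40),(125,255,255)]}
def ray(n,px):
    c=optics.camera_model(n);d=c["R"].T@np.linalg.inv(c["K"])@[px[0],px[1],1.];return -c["R"].T@c["t"],d
def onplane(n,px,z):
    o,d=ray(n,px);return o+d*(z-o[2])/d[2]
def blobs(p,col,box,amin=8):
    x0,y0,x1,y1=box
    m=cv2.inRange(cv2.cvtColor(p[y0:y1,x0:x1],cv2.COLOR_RGB2HSV),*R[col])
    k,_,s,c=cv2.connectedComponentsWithStats(m)
    return [(int(s[i,4]),(c[i]+[x0,y0]).round(1)) for i in range(1,k) if s[i,4]>=amin]
BOX={"top":(235,140,340,250),"side":(240,165,335,270)}
def tri(pa,pb):
    (o1,d1),(o2,d2)=ray("top",pa),ray("side",pb)
    A=np.c_[d1,-d2];s=np.linalg.lstsq(A,o2-o1,rcond=None)[0]
    a,b=o1+s[0]*d1,o2+s[1]*d2;return (a+b)/2,np.linalg.norm(a-b)
E
python3 - <<'E'
from h import *
for n in("top","side"):
    p=np.load(n+"0.npz")["p"]
    for c in R:
        for a,q in blobs(p,c,BOX[n]): print(n,c,a,q,onplane(n,q,.117).round(4))
t=np.load("top0.npz")["p"][145:255,225:345];s=np.load("side0.npz")["p"][165:275,235:355]
cv2.imwrite("pics/c.png",np.hstack([cv2.resize(i[:,:,::-1],None,fx=3.3,fy=3.3,interpolation=cv2.INTER_CUBIC) for i in(t,s)]))
E
```

```text
top red 80 [274.4 183.8] [0.5639 0.0052 0.117 ]
top green 32 [264.7 194.2] [0.5356 0.0348 0.117 ]
top yellow 29 [283.6 183.4] [ 0.5632 -0.021   0.117 ]
top blue 73 [250.9 153.7] [0.6587 0.0668 0.117 ]
top blue 75 [263.7 176. ] [0.5892 0.0341 0.117 ]
top blue 33 [300.5 213.8] [ 0.4719 -0.0617  0.117 ]
side red 18 [328.1 176.4] [0.7586 0.072  0.117 ]
side red 148 [291.6 184.2] [0.6268 0.103  0.117 ]
side green 26 [282.7 201.4] [0.5331 0.035  0.117 ]
side yellow 13 [319.2 167. ] [0.784  0.1416 0.117 ]
side yellow 29 [331.5 174.9] [0.7753 0.0731 0.117 ]
side yellow 33 [301.4 205.9] [ 0.5597 -0.0195  0.117 ]
side blue 10 [311.5 167.9] [0.7582 0.1523 0.117 ]
side blue 10 [323.3 167.9] [0.7903 0.1281 0.117 ]
side blue 120 [314.4 199.7] [ 0.6159 -0.0155  0.117 ]
side blue 23 [300.5 201.3] [0.5759 0.0028 0.117 ]
side blue 34 [287.6 221.8] [ 0.4696 -0.0626  0.117 ]
```

View pics/c.png

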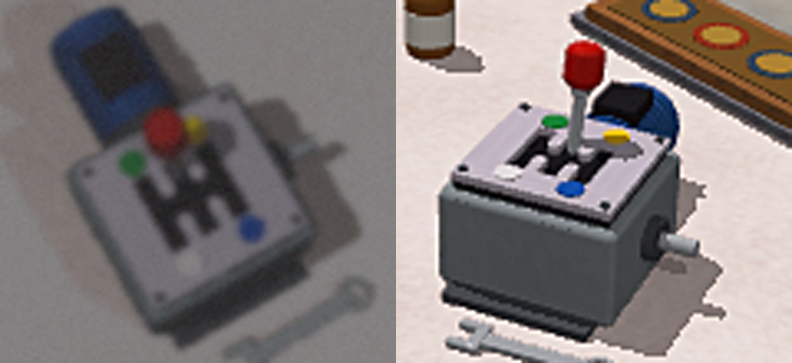

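Clear crop: green is the (+x,+y) slot, yellow (+x,−y), blue (−x,−y), white (−x,+y). The lever leans +x in the middle channel. So the plan is to push −x to neutral, then +y, then +x.

```bash
cat >> h.py <<'E'
G=np.array([.5344,.0349]);B=np.array([.4701,-.0622])
C=(G+B)/2;YAW=np.radians(25.7);ex=np.array([np.cos(YAW),np.sin(YAW)]);ey=np.array([-ex[1],ex[0]])
def W(x,y,z): return np.r_[C+ex*x+ey*y,z]
def quat(turn=0):
    f=(YAW+turn)/2;return np.array([np.cos(f),np.sin(f),0,0])
def knob(pics=None):
    P=pics or {n:optics.get_image(n)[0] for n in("top","side")}
    q=[max(blobs(P[n],"red",BOX[n],4),key=lambda b:b[0])[1] for n in("top","side")]
    X,e=tri(*q);u=X[:2]-C;return np.r_[u@ex,u@ey,X[2]].round(4),round(e,4)
def where():
    s=r.read_state();u=s["eef_pos"][:2]-C
    return np.r_[u@ex,u@ey,s["eef_pos"][2]].round(4),s["contact_force"].round(1),round(s["time_s"],1)
E
python3 - <<'E'
from h import *
print(C,knob({n:np.load(n+"0.npz")["p"] for n in("top","side")}))
command_gripper(0)
for t in(0,np.pi):print(t,r.solve_ik(W(.10,0,.30),quat(t)),r.solve_ik(W(0,-.06,.185),quat(t)))
J=[(abs(r.solve_ik(W(.10,0,.30),quat(t))-np.array(r.read_state()["joint_positions"])).max(),t) for t in(0,np.pi)]
t=min(J)[1];print("turn",t)
r.reach(W(.10,0,.30),quat(t)); print(where(),knob())
r.move_straight(W(.10,0,.187),speed=.1);print(where())
cv2.imwrite("pics/s1.png",cv2.resize(optics.get_image("side")[0][100:260,200:400,::-1],None,fx=3,fy=3))
E
```

```text
[ 0.50225 -0.01365] (array([0.0465, 0.0002, 0.184 ]), np.float64(0.0044))Traceback (most recent call last):
  File "<stdin>", line 3, in <module>
NameError: name 'command_gripper' is not defined
```

```bash
sed -i 's/import r,optics/import r,optics,command_gripper/' h.py
python3 - <<'E'
from h import *
command_gripper(0)
q0=np.array(r.read_state()["joint_positions"])
J=[]
for t in(0,np.pi):
    s=[r.solve_ik(W(*p),quat(t)) for p in((.10,0,.30),(0,-.06,.185))];print(t,s)
    if s[0] is not None: J.append((abs(np.array(s[0])-q0).max(),t))
t=min(J)[1];print("turn",t)
r.reach(W(.10,0,.30),quat(t)); print(where(),knob())
r.move_straight(W(.10,0,.187),speed=.1);print(where())
cv2.imwrite("pics/s1.png",cv2.resize(optics.get_image("side")[0][100:260,200:400,::-1],None,fx=3,fy=3))
E
```

```text
0 [array([-7.90496020e-02,  4.42815724e-01,  1.24843315e+00, -4.44089210e-16,
        1.45034378e+00,  1.04319711e+00]), array([-2.71432806e-01,  4.23527680e-01,  1.60941560e+00, -4.44089210e-16,
        1.10864937e+00,  8.50813903e-01])]
3.141592653589793 [array([-7.90496020e-02,  4.42815724e-01,  1.24843315e+00, -4.44089210e-16,
        1.45034378e+00, -2.09839555e+00]), array([-2.71432806e-01,  4.23527680e-01,  1.60941560e+00, -4.44089210e-16,
        1.10864937e+00, -2.29077875e+00])]
turn 0Traceback (most recent call last):
  File "<stdin>", line 9, in <module>
  File "h.py", line 25, in knob
    q=[max(blobs(P[n],"red",BOX[n],4),key=lambda b:b[0])[1] for n in("top","side")]
       ~~~^^^^^^^^^^^^^^^^^^^^^^^^^^^^^^^^^^^^^^^^^^^^^^
ValueError: max() iterable argument is empty
```

```bash
cat >> h.py <<'E'
def knobs(n="side",p=None):
    "knob in gearbox axes: ray of the red blob cut with the lever's sphere"
    p=optics.get_image(n)[0] if p is None else p
    b=blobs(p,"red",BOX[n],4)
    if not b: return None
    a,q=max(b,key=lambda b:b[0])
    o,d=ray(n,q);d=d/np.linalg.norm(d);m=o-W(0,0,.007);h=m@d;D=h*h-m@m+.183**2
    X=o+d*(-h-np.sqrt(max(D,0)));u=X[:2]-C;return np.r_[u@ex,u@ey,X[2]].round(4),a
E
python3 - <<'E'
from h import *
for n in("top","side"):print(n,knobs(n,np.load(n+"0.npz")["p"]))
print(where(),knobs())
r.move_straight(W(.10,0,.187),speed=.1);print(where(),knobs())
cv2.imwrite("pics/s1.png",cv2.resize(optics.get_image("side")[0][100:260,200:400,::-1],None,fx=3,fy=3))
E
```

```text
top (array([ 0.0477, -0.0018,  0.1837]), 80)
side (array([0.043 , 0.0011, 0.1849]), 148)
(array([0.1003, 0.001 , 0.3   ]), array([ 0.2, -0. , -0.5]), 3.1) (array([0.043 , 0.0011, 0.1849]), 148)
(array([ 0.1003, -0.0002,  0.1877]), array([ 0.5,  0.3, -0.3]), 4.4) (array([0.043 , 0.0011, 0.1849]), 149)
```

View pics/s1.png

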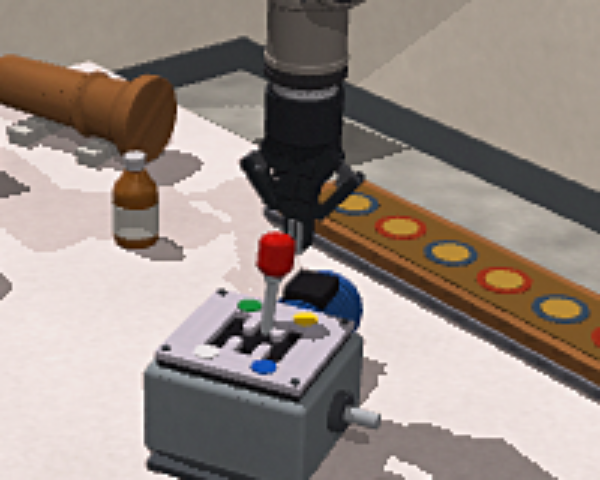

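Closed fingers stand behind the knob (275,255) on its +x side. I push −x in steps and watch the knob.

```bash
python3 - <<'E'
from h import *
for x in(.06,.045,.035,.03):
    f=r.move_straight(W(x,0,.187),speed=.05,max_force=10);k=knobs();print(f,where(),k)
    if f or k[0][0]<.002: break
E
```

```text
False (array([0.0601, 0.    , 0.1869]), array([2. , 0.6, 1.4]), 5.5) (array([0.0314, 0.0014, 0.1873]), 155)
False (array([0.0446, 0.    , 0.1869]), array([ 1.3, -0.1,  0.6]), 6.0) (array([0.0154, 0.0013, 0.1893]), 159)
False (array([0.0347, 0.    , 0.187 ]), array([0.9, 0.4, 0.5]), 6.4) (array([0.0061, 0.0013, 0.1899]), 156)
False (array([ 0.0299, -0.    ,  0.187 ]), array([ 0.9, -0.9,  0.8]), 6.7) (array([0.0005, 0.0012, 0.19  ]), 160)
```

```bash
python3 - <<'E'
from h import *
r.move_straight(W(.06,0,.187),speed=.1)
r.move_straight(W(.06,0,.29),speed=.2)
r.move_straight(W(0,-.08,.29),speed=.2);print(knobs("side"))
r.move_straight(W(0,-.08,.187),speed=.15);print(where(),knobs())
for y in(-.04,-.03,-.02,-.01,0,.01,.02):
    f=r.move_straight(W(0,y,.187),speed=.05,max_force=8);print(f,where(),knobs(),knobs("top"))
    if f: break
E
```

```text
(array([0.0006, 0.001 , 0.19  ]), 155)
(array([ 0.0006, -0.08  ,  0.1878]), array([1. , 0.5, 0.1]), 9.4) (array([0.0005, 0.0012, 0.19  ]), 159)
False (array([ 1.000e-04, -4.020e-02,  1.871e-01]), array([ 0.6, -0.8,  1.7]), 10.4) (array([-0.0041,  0.0026,  0.1899]), 140) None
False (array([ 1.000e-04, -2.970e-02,  1.872e-01]), array([ 0.5, -0.5,  4.6]), 10.8) (array([-0.0041,  0.0122,  0.1895]), 138) None
False (array([ 0.    , -0.0195,  0.187 ]), array([0.5, 0.2, 3.2]), 11.3) (array([-0.0043,  0.0212,  0.1887]), 132) None
False (array([-0.0002, -0.0095,  0.1867]), array([ 0.3, -1.5, -0.3]), 11.7) (array([-0.0047,  0.0297,  0.1875]), 135) None
False (array([-0.    ,  0.0004,  0.1871]), array([-0.1,  0.2,  0.9]), 12.2) (array([-0.0036,  0.0375,  0.1861]), 129) None
False (array([-0.    ,  0.0104,  0.187 ]), array([-0.2,  0.2,  0.2]), 12.6) (array([-0.0044,  0.0447,  0.1844]), 122) None
False (array([0.    , 0.0199, 0.1869]), array([ 1.2, -4.7, -3. ]), 13.1) (array([-0.0016,  0.0549,  0.1816]), 125) None
```

```bash
python3 - <<'E'
from h import *
r.move_straight(W(0,-.04,.187),speed=.1)
r.move_straight(W(0,-.04,.29),speed=.2)
r.move_straight(W(-.08,.052,.29),speed=.2);print(knobs(),knobs("top"))
r.move_straight(W(-.08,.052,.183),speed=.15);print(where())
for x in(-.04,-.03,-.02,-.01,0,.01,.02,.03):
    f=r.move_straight(W(x,.052,.183),speed=.05,max_force=9);print(f,where(),knobs(),knobs("top"))
    if f: break
cv2.imwrite("pics/s2.png",cv2.resize(optics.get_image("side")[0][100:260,200:400,::-1],None,fx=3,fy=3))
E
```

```text
(array([0.0025, 0.0546, 0.1816]), 151) None
(array([-0.0795,  0.0516,  0.1835]), array([-0.8, -1.1,  0.3]), 16.3)
False (array([-0.0402,  0.0521,  0.1829]), array([-0.7,  0.6,  0.1]), 17.3) (array([-0.0246,  0.0328,  0.1853]), 27) None
False (array([-0.0297,  0.052 ,  0.1829]), array([-0.4,  0.1, -0.6]), 17.7) (array([-0.0225,  0.0326,  0.1857]), 25) None
False (array([-0.0197,  0.052 ,  0.1829]), array([-0.5, -0.2, -0.8]), 18.2) (array([-0.0158,  0.0314,  0.1866]), 22) None
False (array([-0.0096,  0.052 ,  0.183 ]), array([-0.7, -0.2,  0.3]), 18.6) (array([-0.0068,  0.0307,  0.1873]), 28) None
False (array([0.0004, 0.052 , 0.1829]), array([ 0.2,  0.5, -0.4]), 19.1) (array([0.0032, 0.0309, 0.1873]), 22) None
False (array([0.0104, 0.052 , 0.183 ]), array([-0.9, -0.8,  0.5]), 19.5) (array([0.011 , 0.0292, 0.1873]), 34) None
True (array([0.0182, 0.0523, 0.1821]), array([-1.8, -2.6,  1.6]), 19.9) (array([0.0152, 0.0283, 0.1872]), 36) None
```

View pics/s2.png

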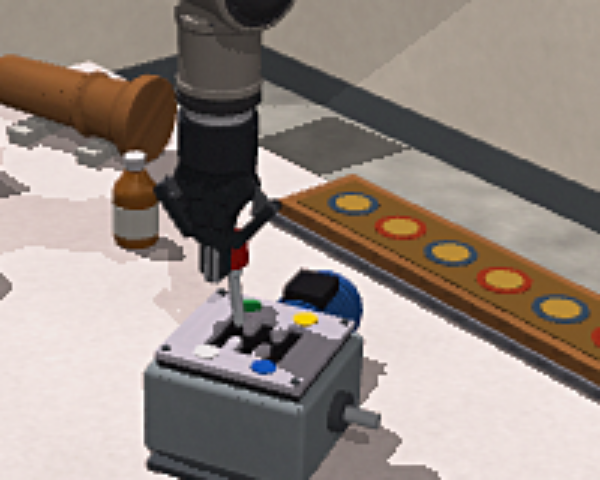

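The lever leans into the green slot: the stem at (235,300) points towards the green dot at (250,305). The force stop came at the x expected for fully home. I back off and check.

```bash
python3 - <<'E'
from h import *
r.move_straight(W(-.05,.052,.19),speed=.1)
r.move_straight(W(-.07,.052,.33),speed=.2)
r.reach([.25,.40,.33],quat());r.hold(.3)
P={n:optics.get_image(n)[0] for n in("top","side")}
for n in P:
    BOX[n]=tuple(np.array(BOX[n])+[-15,-10,0,0]);print(n,knobs(n,P[n]))
print(knob(P),where())
t=P["top"][145:255,225:345];s=P["side"][165:275,235:355]
cv2.imwrite("pics/c2.png",np.hstack([cv2.resize(i[:,:,::-1],None,fx=3.3,fy=3.3,interpolation=cv2.INTER_CUBIC) for i in(t,s)]))
E
```

```text
top (array([0.0539, 0.0518, 0.174 ]), 80)
side (array([0.0533, 0.0544, 0.1734]), 138)
(array([0.0532, 0.053 , 0.174 ]), np.float64(0.0026)) (array([-0.0477,  0.4818,  0.33  ]), array([-0.1,  0.1, -0.3]), 23.7)
```

View pics/c2.png

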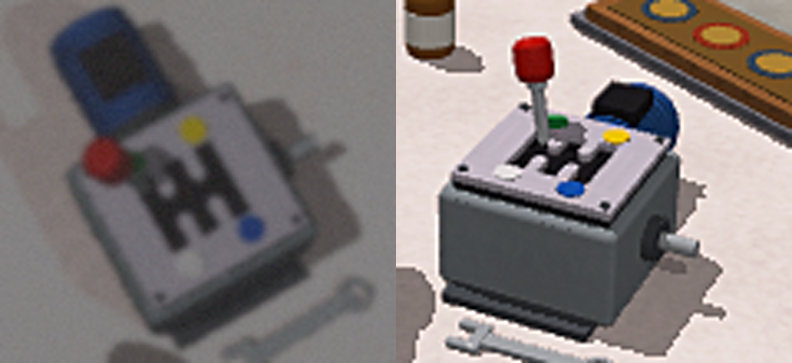

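Both views put the knob at (+53,+53) mm, which is fully home in the green slot. The wrench has not moved and the arm is clear.

```bash
python3 -c "
from workcell import r
print(r.finish_job())"
```

```text
the job is handed in; nothing more can be done
None
```

The lever is fully home in the green-dot slot, with the knob measured at (+53, +53) mm in both camera views; it went only through neutral and the outer channel, the arm ended clear, and I handed the job in at about 24 s, though the call returned no verdict.

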